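Load the lamp test nests by size

ROBOT

A 6-joint arm with a two-finger parallel gripper is mounted at the origin on the work surface. World frame = base frame: x ahead of the robot, y to its left, z up, the work surface at z = 0. Lengths are in m, angles in rad, forces in N, time in s.
With the tool pointing down it reaches from about 0.35 to 0.85 m from the base axis. Payload 8.1 kg.
Tool frame: the origin (TCP) lies on the mounting face of the last link; the fingertips stand 186 mm ahead of it and the grasp point (between the pads) lies 167 mm ahead of it; z points along the fingers, y is the line along which they close (so a half turn about z gives the same grasp; the last joint's range is limited). The gripper opens to 93 mm and grips with 3 to 60 N. Pads are 15 mm wide; open, the fingers measure 128 mm over their backs; the gripper's body (75 mm by 188 mm) begins 65 mm behind the grasp point.
Start: joints at [-1.259, 0.13, 1.488, -0, 1.523, -0.085], TCP at [0.232, -0.553, 0.405] pointing down, gripper open.
Joint ranges: [-2.96, 2.96], [-0.89, 2.26], [0.02, 2.5], [-1.34, 4.48], [0, 2.73], [-2.66, 2.66]. Speed limits (rad/s): [2.39, 2.39, 2.79, 3.14, 3.14, 3.14].

INTERFACE

Orientations are given as a rotation vector (axis times angle).
In Python, from plant import read_state, read_camera, camera_params, close_job gives the robot as it stands. The module is installed in compiled form; this text tells all that it offers.
- The arm moves only by the tool servo_tool, never from a script. Its argument "increments" is a list of rows, each an object with "slide": the shift along the tool's x, y, z in mm, a list of three; "dr": the turn, a rotation vector about the tool's x, y, z in rad, a list of three; "jaw": the closure, from 0 (fully open) to 1 (shut). In form: [{"slide": [x, y, z], "dr": [ax, ay, az], "jaw": jaw}, ...]. A call has 1 to 20 rows; each row is the pose to reach, as a shift and turn from the pose commanded when the call began, along the tool's axes at that moment; what a row does not reach only later rows make up. A row lasts 1/10 s, in which the tool goes at most 50 mm and 8.59 degrees, less where a joint would pass 70% of its speed; a pose out of reach is approached as far as the arm can. A call with a gripper value outside its range is refused whole. The fingers move at their own pace and stop on an object; "force" is the grip in N (left out, the last holds). Time passes only in rows, so rows that repeat a pose let the fingers close. It gives the time, the measured TCP pose, the force, the opening and the grip force at its end, in the units of the state.
- read_state(): the state, without advancing time (a new reading comes with each control period).
- read_camera(name): name is "scene" or "side" or "wrist"; returns (picture, depth): 384x512x3 uint8, red, green, blue; 384x512 float32, m along the optical axis (not along the pixel's ray), 0 where there is no reading.
- camera_params(name): a dict with "fx", "fy", "cx", "cy" (pixels), "k1" (the pictures are not rectified: a ray, as slopes to the right and down, at radius r is drawn at 1 + k1 r^2 times it, then the intrinsics apply), "rvec" (rotation vector, rad) and "tvec" (3), from world to camera coordinates, as OpenCV has them. Camera axes: x right, y down, z forward; pixel columns grow to the right and rows downward; lengths in m; the calibration is good to about 2 mm. A picture is of the moment at which its call begins: read the wrist's pose just before it. camera_params takes no time and is no camera call; for the wrist camera it gives the pose at the moment of the call.
- close_job(): hands the job in; it is judged then, once.
The state is a dict: "t": time; "q": joint angles; "dq": joint speeds; "joint_torque": joint torques, N m; "tool_pos": TCP position; "orientation": TCP orientation; "force": force on the tool from outside, world axes, zero at the start; "wrist_torque": the same for the moment, N m; "opening": finger opening in m; "gripper_force": force on a finger pad.
Only numpy, scipy, OpenCV 4.12 (cv2) and the standard library are available. Lean on these libraries where they do the work, as an engineer would, in place of code of your own. Each camera call takes 0.05 s, during which the arm holds its last target. There are 200 camera calls.

TASK

Load the four round finned lamp heads into the test nests: set each one flat and upright in the round dish made for its size, starting with the largest head and working down in size to the smallest. Lower each head in rather than dropping it, and leave the square lamp heads standing where they are.

Things in the scene. Friction and masses are not known exactly. Their poses are not given: they have to be found in the camera images.
- head_a_center (a point): The largest round lamp head, loose and standing upright: a black round finned cooler 104 mm in diameter and 30 mm high, with a pale round housing 44 mm in diameter centred on top, rising from 30 to 75 mm above the underside (grip it here). The point is at the centre, half-way up: 37.5 mm above the underside, on the axis; z is the head's axis, up. The weight is under 0.65 kg.
- head_b_center (a point): The second largest round lamp head, loose and standing upright: a black round finned cooler 84 mm in diameter and 30 mm high, with a pale round housing 38 mm in diameter centred on top, rising from 30 to 75 mm above the underside (grip it here). The point is at the centre, half-way up: 37.5 mm above the underside, on the axis; z is the head's axis, up. The weight is under 0.65 kg.
- head_c_center (a point): The second smallest round lamp head, loose and standing upright: a black round finned cooler 64 mm in diameter and 30 mm high, with a pale round housing 32 mm in diameter centred on top, rising from 30 to 75 mm above the underside (grip it here). The point is at the centre, half-way up: 37.5 mm above the underside, on the axis; z is the head's axis, up. The weight is under 0.65 kg.
- head_d_center (a point): The smallest round lamp head, loose and standing upright: a black round finned cooler 44 mm in diameter and 30 mm high, with a pale round housing 26 mm in diameter centred on top, rising from 30 to 75 mm above the underside (grip it here). The point is at the centre, half-way up: 37.5 mm above the underside, on the axis; z is the head's axis, up. The weight is under 0.65 kg.
- nest_a: The largest nest, fixed to the bench: a low round aluminium dish, 132 mm in outside and 120 mm in inside diameter, made for the largest round head (8 mm play all round). Its rim is 12 mm high and 6 mm thick, its floor 4 mm above the bench and lined black; a small brass contact marks the middle. The origin is at the centre of its underside, on the bench; z is up.
- nest_b: The second largest nest, fixed to the bench: a low round aluminium dish, 112 mm in outside and 100 mm in inside diameter, made for the second largest round head (8 mm play all round). Its rim is 12 mm high and 6 mm thick, its floor 4 mm above the bench and lined black; a small brass contact marks the middle. The origin is at the centre of its underside, on the bench; z is up.
- nest_c: The second smallest nest, fixed to the bench: a low round aluminium dish, 92 mm in outside and 80 mm in inside diameter, made for the second smallest round head (8 mm play all round). Its rim is 12 mm high and 6 mm thick, its floor 4 mm above the bench and lined black; a small brass contact marks the middle. The origin is at the centre of its underside, on the bench; z is up.
- nest_d: The smallest nest, fixed to the bench: a low round aluminium dish, 72 mm in outside and 60 mm in inside diameter, made for the smallest round head (8 mm play all round). Its rim is 12 mm high and 6 mm thick, its floor 4 mm above the bench and lined black; a small brass contact marks the middle. The origin is at the centre of its underside, on the bench; z is up.
- square_1_center (a point): A square lamp head, not part of the job: a black finned cooler 78 mm square and 30 mm high with a pale round housing 38 mm in diameter on top, up to 75 mm; loose. The point is at its centre, 37.5 mm above the underside.
- square_2_center (a point): A square lamp head, not part of the job: a black finned cooler 56 mm square and 30 mm high with a pale round housing 32 mm in diameter on top, up to 75 mm; loose. The point is at its centre, 37.5 mm above the underside.
Mind the look-alikes: they are no part of the job. Leave any turquoise look-alike of the part that bears head_b_center alone. What is shaped like the nest_d but blue is not meant.

How it is judged:
On the way, in this order (a step that is already met when the one before it is completed fails the run):
1. the largest round head sits flat in its own nest, let go (horizontal distance between head_a_center and nest_a below 0.0105 m and z of head_a_center in the frame of nest_a between 0.036 and 0.0455 m and angle between head_a_center's own z axis and vertical below 0.08 rad and contact force between the fingers and head_a below 0.3 N), for 0.2 s.
2. the second largest round head sits flat in its own nest, let go (horizontal distance between head_b_center and nest_b below 0.0105 m and z of head_b_center in the frame of nest_b between 0.036 and 0.0455 m and angle between head_b_center's own z axis and vertical below 0.08 rad and contact force between the fingers and head_b below 0.3 N), for 0.2 s.
3. the second smallest round head sits flat in its own nest, let go (horizontal distance between head_c_center and nest_c below 0.0105 m and z of head_c_center in the frame of nest_c between 0.036 and 0.0455 m and angle between head_c_center's own z axis and vertical below 0.08 rad and contact force between the fingers and head_c below 0.3 N), for 0.2 s.
4. the smallest round head sits flat in its own nest, let go (horizontal distance between head_d_center and nest_d below 0.0105 m and z of head_d_center in the frame of nest_d between 0.036 and 0.0455 m and angle between head_d_center's own z axis and vertical below 0.08 rad and contact force between the fingers and head_d below 0.3 N), for 0.2 s.
At the end, for the whole second after the job is handed in: Every round head sits on the floor of the nest of its own size: axis within 10.5 mm of the nest's centre, underside down on the nest floor (within 4 mm), upright within 0.08 rad and at rest; both square heads are within 20 mm of where they started (horizontal distance between head_a_center and nest_a below 0.0105 m and z of head_a_center in the frame of nest_a between 0.036 and 0.0455 m and angle between each of head_a_center, head_b_center, head_c_center, head_d_center's own z axis and vertical below 0.08 rad and linear speed of each of head_a, head_b, head_c, head_d below 0.02 m/s and horizontal distance between head_b_center and nest_b below 0.0105 m and z of head_b_center in the frame of nest_b between 0.036 and 0.0455 m and horizontal distance between head_c_center and nest_c below 0.0105 m and z of head_c_center in the frame of nest_c between 0.036 and 0.0455 m and horizontal distance between head_d_center and nest_d below 0.0105 m and z of head_d_center in the frame of nest_d between 0.036 and 0.0455 m and distance of each of square_1_center, square_2_center from where it was at the start of the episode below 0.02 m); the robot touches nothing.
It fails at once if a round head is dropped into its nest (faster than 0.6 m/s within 20 mm of the nest floor) ((horizontal distance between head_a_center and nest_a below 0.02 m and z of head_a_center in the frame of nest_a below 0.06 m and linear speed of head_a above 0.6 m/s) or (horizontal distance between head_b_center and nest_b below 0.02 m and z of head_b_center in the frame of nest_b below 0.06 m and linear speed of head_b above 0.6 m/s) or (horizontal distance between head_c_center and nest_c below 0.02 m and z of head_c_center in the frame of nest_c below 0.06 m and linear speed of head_c above 0.6 m/s) or (horizontal distance between head_d_center and nest_d below 0.02 m and z of head_d_center in the frame of nest_d below 0.06 m and linear speed of head_d above 0.6 m/s)).
It fails at once if a square head is moved more than 20 mm from where it stood (distance of any of square_1_center, square_2_center from where it was at the start of the episode above 0.02 m).
It also fails if it takes over 118 s, if anything falls off the work surface, if the arm or the gripper's body presses on something with over 40 N, if the wrist force passes 120 N, or if a joint passes its speed limit or range.

## Working session

There is one attempt and no reset: what is moved stays moved. The work goes in short steps, Python scripts to look and compute and a tool call to move; the robot and the scene stay as the last step left them, time stands still between calls to the robot, and variables do not carry over. Pictures are saved under pics/ and viewed, at most 14 in all, crops included, and the job is handed in when it is done.

Besides the shell and the picture viewer there is one more tool, called as name([rows], argument=value, ...), one row to a line, values as JSON. servo_tool: Moves the arm, as the interface text tells. Its arguments: {"type":"object","properties":{"increments":{"type":"array"},"force":{"type":"number"}},"required":["increments"]}

```bash
mkdir -p pics; cat > h.py <<'E'
import numpy as np,cv2
from plant import *
from scipy.spatial.transform import Rotation as R
def cp(n):
    p=camera_params(n);return p,R.from_rotvec(np.ravel(p['rvec'])).as_matrix(),np.ravel(p['tvec'])
def ray(n,u,v,P=None):
    p,Rm,t=P or cp(n);x=(u-p['cx'])/p['fx'];y=(v-p['cy'])/p['fy']
    xu,yu=x,y
    for _ in range(20):
        s=1+p['k1']*(xu**2+yu**2);xu,yu=x/s,y/s
    return Rm.T@np.array([xu,yu,1]),-Rm.T@t
def onz(n,u,v,z,P=None):
    d,c=ray(n,u,v,P);return c+d*(z-c[2])/d[2]
def cloud(n,dep,P=None):
    P=P or cp(n);h,w=dep.shape
    u,v=np.meshgrid(np.arange(w),np.arange(h));d,c=None,None
    p,Rm,t=P;x=(u-p['cx'])/p['fx'];y=(v-p['cy'])/p['fy'];xu,yu=x,y
    for _ in range(20):
        s=1+p['k1']*(xu**2+yu**2);xu,yu=x/s,y/s
    X=np.stack([xu*dep,yu*dep,dep],-1);return (X-t)@Rm
E
python3 - <<'E'
from h import *
for n in ("scene","side"):
    im,d=read_camera(n);cv2.imwrite(f"pics/{n}.png",cv2.resize(im[...,::-1],(800,600),interpolation=cv2.INTER_CUBIC));np.savez(f"{n}.npz",im=im,d=d)
    p,Rm,t=cp(n);print(n,-Rm.T@t,Rm[2],p['fx'],(d>0).mean())
E
```

```text
scene [ 0.85750252 -0.42624463  0.78695279] [-0.40475719  0.47472833 -0.78153991] 389.33626811510925 0.9955800374348959
side [0.11747937 0.6306667  0.78425349] [ 0.37050645 -0.57491235 -0.72952091] 351.72827869200813 0.9961039225260416
```

View pics/scene.png

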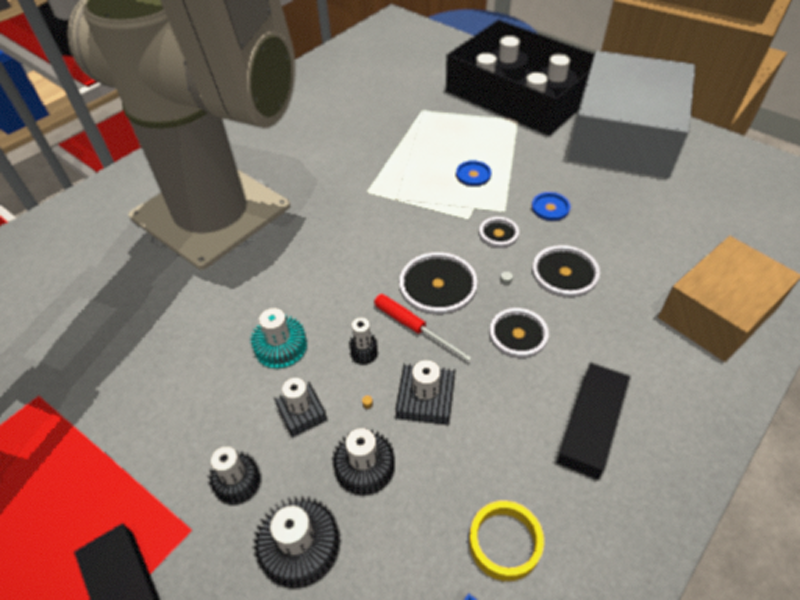

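View pics/side.png

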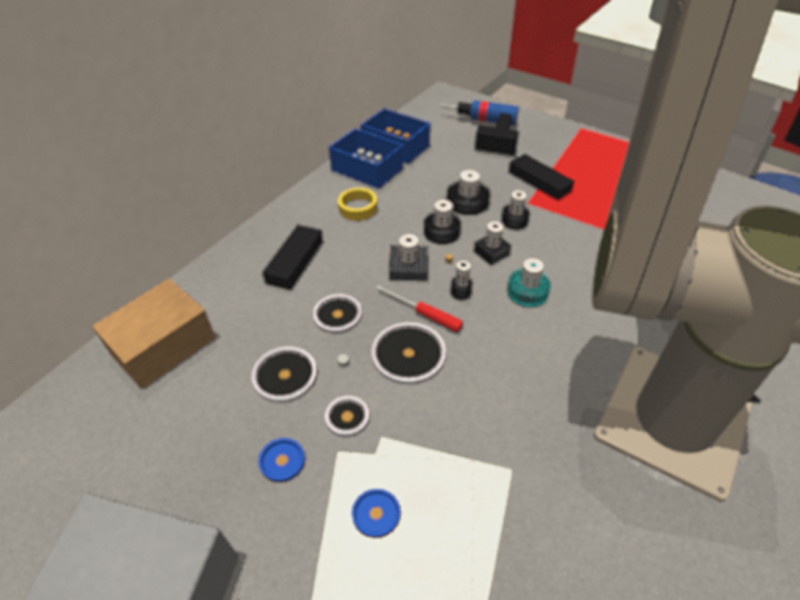

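The scene view (800x600) shows round heads A (290,525), B (361,445), C (227,462), D (361,328). The squares are at (426,375) and (294,392), with a turquoise decoy at (273,325). The nests are A (438,283), B (566,271), C (518,333) and D (498,232), with blue decoys behind them. The side view agrees.

```bash
cat > loc.py <<'E'
from h import *
from scipy.optimize import least_squares
k=1.5625
S={'A':(290,520),'B':(361,440),'C':(226,457),'D':(361,325),'s1':(426,371),'s2':(294,387),'t':(272,318)}
N={'A':(438,283),'B':(566,271),'C':(518,333),'D':(498,232)}
rt=dict(A=.022,B=.019,C=.016,D=.013,s1=.019,s2=.016,t=.019);rn=dict(A=.063,B=.053,C=.043,D=.033)
for n in ("scene","side"):
    f=np.load(n+'.npz');P=cp(n);W=cloud(n,f['d'],P)
    for a,(u,v) in S.items():
        e=onz('scene',u/k,v/k,.075)if 1 else 0
        m=(np.hypot(W[...,0]-e[0],W[...,1]-e[1])<rt[a]+.012)&(W[...,2]>.068)&(W[...,2]<.082)
        w=W[m]; hb=(np.hypot(W[...,0]-e[0],W[...,1]-e[1])<.07)&(W[...,2]>.022)&(W[...,2]<.04);
        # top-disk mask -> outline centre on z=.075
        r=least_squares(lambda p:np.maximum(np.hypot(w[:,0]-p[0],w[:,1]-p[1])-rt[a],0),w[:,:2].mean(0)).x
        print(n,a,'click',e[:2].round(4),'mean',w[:,:2].mean(0).round(4),'mid',((w.min(0)+w.max(0))/2)[:2].round(4),'z',np.median(w[:,2]).round(4),len(w),np.ptp(w,axis=0)[:2].round(3))
    for a,(u,v) in N.items():
        e=onz('scene',u/k,v/k,.006)
        b=f['im'].astype(int);dist=np.hypot(W[...,0]-e[0],W[...,1]-e[1])
        m=(abs(dist-rn[a])<.012)&(b.min(-1)>165)
        w=W[m];r=least_squares(lambda p:np.hypot(w[:,0]-p[0],w[:,1]-p[1])-p[2],[*e[:2],rn[a]],loss='soft_l1',f_scale=.002).x
        br=(dist<.02)&(b[...,0]-b[...,2]>50);
        print(n,'nest',a,'click',e[:2].round(4),'rim',r.round(4),len(w),'z',np.median(w[:,2]).round(4),'brass',W[br].mean(0).round(4),br.sum())
E
python3 loc.py
```

```text
scene A click [ 0.5788 -0.3252] mean [ 0.5824 -0.3298] mid [ 0.5816 -0.3293] z 0.0748 481 [0.043 0.043]
scene B click [ 0.5746 -0.1972] mean [ 0.5756 -0.2   ] mid [ 0.5741 -0.1994] z 0.075 276 [0.037 0.037]
scene C click [ 0.4582 -0.3209] mean [ 0.4576 -0.3247] mid [ 0.4567 -0.3244] z 0.0747 218 [0.031 0.031]
scene D click [ 0.45   -0.0605] mean [ 0.4491 -0.0616] mid [ 0.4478 -0.0604] z 0.0745 93 [0.025 0.027]
scene s1 click [ 0.5743 -0.0632] mean [ 0.575  -0.0653] mid [ 0.5739 -0.0643] z 0.075 223 [0.037 0.038]
scene s2 click [ 0.4503 -0.1963] mean [ 0.4514 -0.1977] mid [ 0.4502 -0.197 ] z 0.0751 170 [0.031 0.031]
scene t click [ 0.3381 -0.1337] mean [ 0.3386 -0.1345] mid [ 0.3367 -0.1335] z 0.0749 189 [0.038 0.037]
scene nest A click [0.4523 0.1236] rim [0.4506 0.1246 0.0629] 306 z 0.0117 brass [0.4499 0.1252 0.0051] 37
scene nest B click [0.6071 0.2826] rim [0.605  0.2827 0.0531] 254 z 0.0113 brass [0.6052 0.2832 0.0048] 40
scene nest C click [0.616  0.1197] rim [0.6152 0.1209 0.0432] 258 z 0.0116 brass [0.6149 0.121  0.0046] 46
scene nest D click [0.462  0.2893] rim [0.4627 0.289
[... 495 characters left out ...]
mean [ 0.5705 -0.0608] mid [ 0.5711 -0.0631] z 0.0746 98 [0.036 0.04 ]
side s2 click [ 0.4503 -0.1963] mean [ 0.4481 -0.1931] mid [ 0.4501 -0.1948] z 0.0751 61 [0.03  0.032]
side t click [ 0.3381 -0.1337] mean [ 0.3357 -0.1299] mid [ 0.3366 -0.1318] z 0.0753 110 [0.036 0.04 ]
side nest A click [0.4523 0.1236] rim [0.45   0.1248 0.0635] 295 z 0.0113 brass [0.4495 0.1252 0.0048] 39
side nest B click [0.6071 0.2826] rim [0.6048 0.2831 0.0537] 266 z 0.0108 brass [0.6047 0.2825 0.0042] 44
side nest C click [0.616  0.1197] rim [0.6148 0.1214 0.0432] 150 z 0.0114 brass [0.6138 0.1213 0.0052] 33
side nest D click [0.462  0.2893] rim [0.4619 0.2902 0.0337] 196 z 0.0114 brass [0.4617 0.2901 0.0048] 50
```

```bash
cat >> h.py <<'E'
def go(x,y,z):  # grasp-point target -> slide in tool mm, with dr to straighten
    s=read_state();T=R.from_rotvec(s['orientation']);g=np.array(s['tool_pos'])+T.apply([0,0,.167])
    print('t',s['t'],'grasp',g.round(4),'slide',(T.inv().apply(np.array([x,y,z])-g)*1000).round(1),'open',s['opening'],'F',np.round(s['force'],1))
    return T
E
python3 - <<'E'
from h import *
T=go(.5816,-.3288,.2);print(T.as_matrix().round(4));go(.5816,-.3288,.056)
E
```

```text
t 0.1 grasp [ 0.2318 -0.5529  0.2368] slide [409.3 -71.4  37. ] open 0.09300510912621605 F [-0.2  0.5 -0.5]
[[ 9.223e-01  3.865e-01 -5.000e-04]
 [ 3.865e-01 -9.223e-01  1.600e-03]
 [ 1.000e-04 -1.700e-03 -1.000e+00]]
t 0.1 grasp [ 0.2318 -0.5529  0.2368] slide [409.3 -71.2 181. ] open 0.09300510912621605 F [-0.2  0.5 -0.5]
```

servo_tool([
  {"slide": [409,-71,37],"dr": [0,0,0.397],"jaw": 0},
  {"slide": [409,-71,37],"dr": [0,0,0.397],"jaw": 0},
  {"slide": [409,-71,37],"dr": [0,0,0.397],"jaw": 0},
  {"slide": [409,-71,37],"dr": [0,0,0.397],"jaw": 0},
  {"slide": [409,-71,37],"dr": [0,0,0.397],"jaw": 0},
  {"slide": [409,-71,37],"dr": [0,0,0.397],"jaw": 0},
  {"slide": [409,-71,37],"dr": [0,0,0.397],"jaw": 0},
  {"slide": [409,-71,37],"dr": [0,0,0.397],"jaw": 0},
  {"slide": [409,-71,37],"dr": [0,0,0.397],"jaw": 0},
  {"slide": [409,-71,37],"dr": [0,0,0.397],"jaw": 0},
  {"slide": [409,-71,37],"dr": [0,0,0.397],"jaw": 0},
  {"slide": [409,-71,37],"dr": [0,0,0.397],"jaw": 0},
  {"slide": [409,-71,37],"dr": [0,0,0.397],"jaw": 0},
], force=25)

```text
t: 1.4
tool_pos: [0.5807, -0.3309, 0.368]
orientation: [3.141, -0.003, -0.0]
force: [-0.6, -0.4, -0.9]
opening: 0.0928
gripper_force: 0.0
```

```bash
python3 - <<'E'
from h import *
T=go(.5816,-.3288,.056);print(T.as_matrix().round(4))
P=cp('wrist');im,d=read_camera('wrist');W=cloud('wrist',d,P)
cv2.imwrite("pics/w1.png",im[...,::-1])
for z0,z1 in((.07,.08),(.022,.036)):
    m=(np.hypot(W[...,0]-.5816,W[...,1]+.3288)<.06)&(W[...,2]>z0)&(W[...,2]<z1);w=W[m];print(w.min(0),w.max(0),w.mean(0))
E
```

```text
t 1.4 grasp [ 0.5807 -0.331   0.201 ] slide [  0.9  -2.2 145. ] open 0.09278377684169226 F [-0.6 -0.4 -0.9]
[[ 1.e+00 -2.e-03 -0.e+00]
 [-2.e-03 -1.e+00 -3.e-04]
 [-0.e+00  3.e-04 -1.e+00]]
[ 0.55838303 -0.35021865  0.07013292] [ 0.60081491 -0.30732331  0.07742399] [ 0.58024817 -0.32846872  0.07527012]
[ 0.52755759 -0.38048702  0.02208333] [ 0.63104594 -0.27688502  0.03513621] [ 0.58632776 -0.32856999  0.02801584]
```

View pics/w1.png

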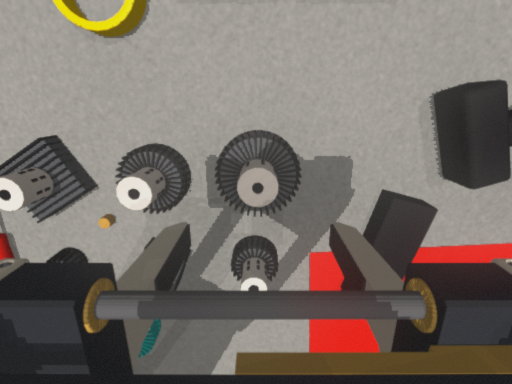

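Wrist view: head A sits centred between the fingers at (258,180), with a clear way down.

servo_tool([
  {"slide": [-0.7,-2.2,50],"dr": [0,0,0],"jaw": 0},
  {"slide": [-0.7,-2.2,100],"dr": [0,0,0],"jaw": 0},
  {"slide": [-0.7,-2.2,130],"dr": [0,0,0],"jaw": 0},
  {"slide": [-0.7,-2.2,145],"dr": [0,0,0],"jaw": 0},
  {"slide": [-0.7,-2.2,145],"dr": [0,0,0],"jaw": 0},
  {"slide": [-0.7,-2.2,145],"dr": [0,0,0],"jaw": 0},
  {"slide": [-0.7,-2.2,145],"dr": [0,0,0],"jaw": 1},
  {"slide": [-0.7,-2.2,145],"dr": [0,0,0],"jaw": 1},
  {"slide": [-0.7,-2.2,145],"dr": [0,0,0],"jaw": 1},
  {"slide": [-0.7,-2.2,145],"dr": [0,0,0],"jaw": 1},
  {"slide": [-0.7,-2.2,145],"dr": [0,0,0],"jaw": 1},
  {"slide": [-0.7,-2.2,145],"dr": [0,0,0],"jaw": 1},
  {"slide": [-0.7,-2.2,145],"dr": [0,0,0],"jaw": 1},
  {"slide": [-0.7,-2.2,145],"dr": [0,0,0],"jaw": 1},
  {"slide": [-0.7,-2.2,145],"dr": [0,0,0],"jaw": 1},
  {"slide": [-0.7,-2.2,145],"dr": [0,0,0],"jaw": 1},
], force=30)

```text
t: 3.05
tool_pos: [0.581, -0.3277, 0.2227]
orientation: [3.142, -0.0, -0.0]
force: [0.5, -1.8, -1.5]
opening: 0.0435
gripper_force: 30.0
```

```bash
python3 - <<'E'
from h import *
print(read_state()['gripper_force']);go(.450,.125,.16);go(.450,.125,.061)
E
```

```text
29.999935626983643
t 3.05 grasp [ 0.581  -0.3277  0.0557] slide [-131.1 -452.7 -104.3] open 0.04352058947889053 F [ 0.5 -1.8 -1.5]
t 3.05 grasp [ 0.581  -0.3277  0.0557] slide [-131.  -452.7   -5.3] open 0.04352058947889053 F [ 0.5 -1.8 -1.5]
```

servo_tool([
  {"slide": [0,0,-20],"dr": [0,0,0],"jaw": 1},
  {"slide": [0,0,-50],"dr": [0,0,0],"jaw": 1},
  {"slide": [0,0,-85],"dr": [0,0,0],"jaw": 1},
  {"slide": [0,0,-115],"dr": [0,0,0],"jaw": 1},
  {"slide": [-3,-10,-120],"dr": [0,0,0],"jaw": 1},
  {"slide": [-9,-30,-120],"dr": [0,0,0],"jaw": 1},
  {"slide": [-18,-60,-120],"dr": [0,0,0],"jaw": 1},
  {"slide": [-28,-98,-120],"dr": [0,0,0],"jaw": 1},
  {"slide": [-40,-138,-120],"dr": [0,0,0],"jaw": 1},
  {"slide": [-52,-178,-120],"dr": [0,0,0],"jaw": 1},
  {"slide": [-64,-218,-120],"dr": [0,0,0],"jaw": 1},
  {"slide": [-75,-258,-120],"dr": [0,0,0],"jaw": 1},
  {"slide": [-86,-298,-120],"dr": [0,0,0],"jaw": 1},
  {"slide": [-98,-338,-120],"dr": [0,0,0],"jaw": 1},
  {"slide": [-109,-375,-120],"dr": [0,0,0],"jaw": 1},
  {"slide": [-118,-408,-120],"dr": [0,0,0],"jaw": 1},
  {"slide": [-125,-433,-120],"dr": [0,0,0],"jaw": 1},
  {"slide": [-129,-448,-120],"dr": [0,0,0],"jaw": 1},
  {"slide": [-130,-453,-120],"dr": [0,0,0],"jaw": 1},
  {"slide": [-130,-453,-120],"dr": [0,0,0],"jaw": 1},
], force=30)

```text
t: 5.05
tool_pos: [0.4502, 0.1259, 0.3413]
orientation: [3.141, 0.002, -0.003]
force: [-0.0, -1.6, -3.3]
opening: 0.0429
gripper_force: 30.0
```

```bash
cat > chk.py <<'E'
from h import *
import sys
# usage: chk.py nx ny name ; report held head relative to grasp from side/scene clouds
nx,ny,name,rc=float(sys.argv[1]),float(sys.argv[2]),sys.argv[3],float(sys.argv[4])
T=go(nx,ny,.0625);s=read_state();g=np.array(s['tool_pos'])+T.apply([0,0,.167]);print(T.as_matrix()[:,2].round(4))
P=cp('wrist');im,d=read_camera('wrist');W=cloud('wrist',d,P)
cv2.imwrite(f"pics/{name}w.png",im[...,::-1])
for n in('wrist','side','scene'):
    if n!='wrist':
        P=cp(n);im,d=read_camera(n);W=cloud(n,d,P);cv2.imwrite(f"pics/{name}{n}.png",im[...,::-1])
    m=(np.hypot(W[...,0]-g[0],W[...,1]-g[1])<rc+.012)&(W[...,2]>g[2]-.065)&(W[...,2]<g[2]-.021)
    w=W[m]
    if len(w)>20:
        q=np.percentile(w,[1,99],axis=0);print(n,len(w),q.round(4).tolist(),'mid',q.mean(0)[:2].round(4))
E
python3 chk.py .450 .125 A .052
```

```text
t 5.05 grasp [0.4499 0.1258 0.1743] slide [  0.4   0.8 111.8] open 0.042916771897117116 F [-0.  -1.6 -3.3]
[-2.1e-03 -4.0e-04 -1.0e+00]
wrist 8061 [[0.4404, 0.0762, 0.1227], [0.4994, 0.1756, 0.1505]] mid [0.4699 0.1259]
side 859 [[0.3972, 0.078, 0.1191], [0.4914, 0.1764, 0.1512]] mid [0.4443 0.1272]
scene 966 [[0.4045, 0.0726, 0.1193], [0.5019, 0.1705, 0.1515]] mid [0.4532 0.1215]
```

View pics/Aside.png

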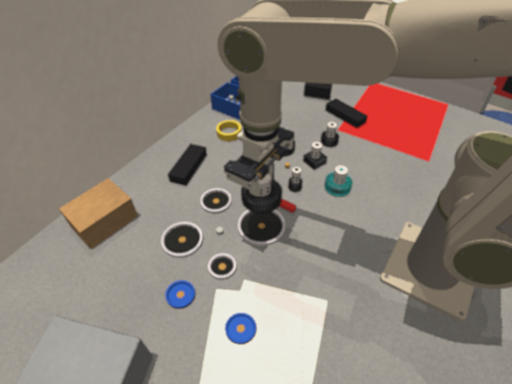

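servo_tool([
  {"slide": [0,0.8,20],"dr": [0,0,0],"jaw": 1},
  {"slide": [0,0.8,50],"dr": [0,0,0],"jaw": 1},
  {"slide": [0,0.8,75],"dr": [0,0,0],"jaw": 1},
  {"slide": [0,0.8,93],"dr": [0,0,0],"jaw": 1},
  {"slide": [0,0.8,103],"dr": [0,0,0],"jaw": 1},
  {"slide": [0,0.8,109],"dr": [0,0,0],"jaw": 1},
  {"slide": [0,0.8,112],"dr": [0,0,0],"jaw": 1},
  {"slide": [0,0.8,114],"dr": [0,0,0],"jaw": 1},
  {"slide": [0,0.8,114],"dr": [0,0,0],"jaw": 1},
  {"slide": [0,0.8,114],"dr": [0,0,0],"jaw": 1},
  {"slide": [0,0.8,114],"dr": [0,0,0],"jaw": 1},
], force=30)

```text
t: 6.3
tool_pos: [0.4513, 0.1247, 0.2293]
orientation: [-3.141, 0.0, -0.002]
force: [-0.3, -0.4, -3.1]
opening: 0.0436
gripper_force: 30.0
```

```bash
python3 - <<'E'
from h import *
go(.45,.125,.0597)
E
```

```text
t 6.3 grasp [0.4515 0.1247 0.0623] slide [-1.5 -0.3  2.6] open 0.04362684434382522 F [-0.3 -0.4 -3.1]
```

servo_tool([
  {"slide": [-1,0,2],"dr": [0,0,0],"jaw": 1},
  {"slide": [-1,0,3],"dr": [0,0,0],"jaw": 1},
  {"slide": [-1,0,3],"dr": [0,0,0],"jaw": 1},
  {"slide": [-1,0,3],"dr": [0,0,0],"jaw": 0},
  {"slide": [-1,0,3],"dr": [0,0,0],"jaw": 0},
  {"slide": [-1,0,3],"dr": [0,0,0],"jaw": 0},
  {"slide": [-1,0,3],"dr": [0,0,0],"jaw": 0},
  {"slide": [-1,0,3],"dr": [0,0,0],"jaw": 0},
  {"slide": [-1,0,3],"dr": [0,0,0],"jaw": 0},
  {"slide": [-1,0,3],"dr": [0,0,0],"jaw": 0},
  {"slide": [-1,0,0],"dr": [0,0,0],"jaw": 0},
  {"slide": [-1,0,-30],"dr": [0,0,0],"jaw": 0},
  {"slide": [-1,0,-70],"dr": [0,0,0],"jaw": 0},
  {"slide": [-1,0,-110],"dr": [0,0,0],"jaw": 0},
  {"slide": [-1,0,-120],"dr": [0,0,0],"jaw": 0},
  {"slide": [-1,0,-120],"dr": [0,0,0],"jaw": 0},
], force=30)

```text
t: 7.9
tool_pos: [0.4508, 0.1247, 0.3512]
orientation: [-3.141, 0.0, -0.007]
force: [-0.5, -0.3, 0.0]
opening: 0.0929
gripper_force: 0.0
```

```bash
cat > seat.py <<'E'
from h import *
import sys
x,y=map(float,sys.argv[1:3]);name=sys.argv[3];rc=float(sys.argv[4]);tx,ty=map(float,sys.argv[5:7])
go(tx,ty,.18)
for n in('wrist','side','scene'):
    P=cp(n);im,d=read_camera(n);W=cloud(n,d,P);cv2.imwrite(f"pics/{name}_{n}_seat.png",im[...,::-1])
    D=np.hypot(W[...,0]-x,W[...,1]-y)
    for a,m in(('top',(D<.035)&(W[...,2]>.072)&(W[...,2]<.09)),('cool',(D<rc+.012)&(W[...,2]>.026)&(W[...,2]<.04))):
        w=W[m]
        if len(w)>20:q=np.percentile(w,[1,99],axis=0);print(n,a,len(w),'mid',q.mean(0)[:2].round(4),'ext',(q[1]-q[0]).round(4),'zmed',np.median(w[:,2]).round(4))
E
python3 seat.py .45 .125 A .052 .574 -.1994
```

```text
t 7.9 grasp [0.4516 0.1249 0.1842] slide [122.4 324.2   4.5] open 0.09291670298518014 F [-0.5 -0.3  0. ]
wrist top 1545 mid [0.4493 0.125 ] ext [0.0412 0.0399 0.0074] zmed 0.0793
wrist cool 3783 mid [0.449  0.1249] ext [0.0941 0.0968 0.0084] zmed 0.0319
side top 185 mid [0.4485 0.1259] ext [0.0414 0.0407 0.0094] zmed 0.0789
side cool 603 mid [0.4486 0.1252] ext [0.0985 0.0957 0.0121] zmed 0.032
scene top 198 mid [0.451  0.1234] ext [0.0407 0.0416 0.0089] zmed 0.0789
scene cool 646 mid [0.4505 0.1233] ext [0.1005 0.0994 0.012 ] zmed 0.0321
```

View pics/A_wrist_seat.png

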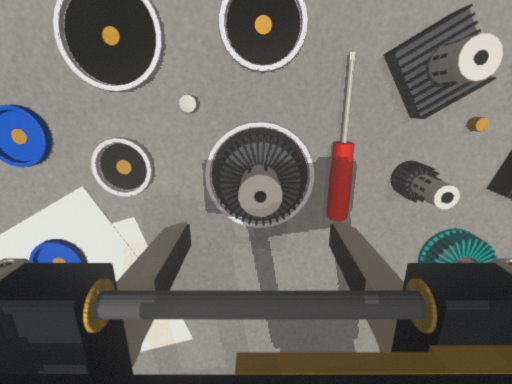

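Wrist view: head A is seated centrally in its nest at (258,175), and the depth puts its top at 79 mm. On to B.

servo_tool([
  {"slide": [15,40,0],"dr": [0,0,0],"jaw": 0},
  {"slide": [31,84,0],"dr": [0,0,0],"jaw": 0},
  {"slide": [47,128,0],"dr": [0,0,0],"jaw": 0},
  {"slide": [64,172,0],"dr": [0,0,0],"jaw": 0},
  {"slide": [80,216,0],"dr": [0,0,0],"jaw": 0},
  {"slide": [97,260,0],"dr": [0,0,0],"jaw": 0},
  {"slide": [112,300,0],"dr": [0,0,0],"jaw": 0},
  {"slide": [122,324,0],"dr": [0,0,0],"jaw": 0},
  {"slide": [122,324,0],"dr": [0,0,0],"jaw": 0},
  {"slide": [122,324,0],"dr": [0,0,0],"jaw": 0},
  {"slide": [122,324,0],"dr": [0,0,0],"jaw": 0},
])

```text
t: 9.15
tool_pos: [0.5715, -0.1983, 0.3473]
orientation: [-3.14, -0.001, 0.004]
force: [-0.4, 1.1, -0.0]
opening: 0.0928
gripper_force: 0.0
```

```bash
cat > top.py <<'E'
from h import *
import sys
x,y,z=map(float,sys.argv[1:4])
T=go(x,y,z);print(T.as_matrix().round(4).tolist())
P=cp('wrist');im,d=read_camera('wrist');W=cloud('wrist',d,P);D=np.hypot(W[...,0]-x,W[...,1]-y)
w=W[(D<.035)&(W[...,2]>.07)&(W[...,2]<.085)];q=np.percentile(w,[1,99],axis=0);print(len(w),'mid',q.mean(0)[:2].round(4),'ext',q[1]-q[0],'z',np.median(w[:,2]))
c=q.mean(0);go(c[0],c[1],z)
E
python3 top.py .573 -.1994 .056
```

```text
t 9.15 grasp [ 0.5711 -0.1981  0.1803] slide [  2.1   1.5 124.3] open 0.0928152309418244 F [-0.4  1.1 -0. ]
[[1.0, 0.0005, -0.0023], [0.0005, -1.0, 0.0014], [-0.0023, -0.0014, -1.0]]
1148 mid [ 0.5735 -0.199 ] ext [0.0353843  0.03437894 0.0059135 ] z 0.07536079542801327
t 9.2 grasp [ 0.5714 -0.198   0.1808] slide [  2.3   1.1 124.8] open 0.09302559622685398 F [-0.4 -0.1 -0.2]
```

servo_tool([
  {"slide": [2,1,40],"dr": [0,0,0],"jaw": 0},
  {"slide": [2,1,80],"dr": [0,0,0],"jaw": 0},
  {"slide": [2,1,110],"dr": [0,0,0],"jaw": 0},
  {"slide": [2,1,124],"dr": [0,0,0],"jaw": 0},
  {"slide": [2,1,124],"dr": [0,0,0],"jaw": 0},
  {"slide": [2,1,124],"dr": [0,0,0],"jaw": 0},
  {"slide": [2,1,124],"dr": [0,0,0],"jaw": 1},
  {"slide": [2,1,124],"dr": [0,0,0],"jaw": 1},
  {"slide": [2,1,124],"dr": [0,0,0],"jaw": 1},
  {"slide": [2,1,124],"dr": [0,0,0],"jaw": 1},
  {"slide": [2,1,124],"dr": [0,0,0],"jaw": 1},
  {"slide": [2,1,124],"dr": [0,0,0],"jaw": 1},
  {"slide": [2,1,124],"dr": [0,0,0],"jaw": 1},
  {"slide": [2,1,124],"dr": [0,0,0],"jaw": 1},
  {"slide": [2,1,124],"dr": [0,0,0],"jaw": 1},
  {"slide": [2,1,124],"dr": [0,0,0],"jaw": 1},
], force=30)

```text
t: 10.8
tool_pos: [0.574, -0.2002, 0.2247]
orientation: [-3.141, 0.0, 0.0]
force: [-0.1, 3.1, 0.4]
opening: 0.0373
gripper_force: 30.0
```

```bash
python3 - <<'E'
from h import *
print(go(.605,.283,.18).as_matrix()[:,2]);print(read_state()['gripper_force'])
E
```

```text
t 10.8 grasp [ 0.574  -0.2002  0.0577] slide [  31.  -483.2 -122.2] open 0.03730906111905622 F [-0.1  3.1  0.4]
[-1.77144671e-04  3.82604002e-04 -9.99999911e-01]
30.000035762786865
```

servo_tool([
  {"slide": [0,0,-20],"dr": [0,0,0],"jaw": 1},
  {"slide": [0,0,-50],"dr": [0,0,0],"jaw": 1},
  {"slide": [0,0,-85],"dr": [0,0,0],"jaw": 1},
  {"slide": [0,0,-115],"dr": [0,0,0],"jaw": 1},
  {"slide": [1,-10,-120],"dr": [0,0,0],"jaw": 1},
  {"slide": [2,-30,-120],"dr": [0,0,0],"jaw": 1},
  {"slide": [4,-62,-120],"dr": [0,0,0],"jaw": 1},
  {"slide": [6,-102,-120],"dr": [0,0,0],"jaw": 1},
  {"slide": [9,-144,-120],"dr": [0,0,0],"jaw": 1},
  {"slide": [12,-186,-120],"dr": [0,0,0],"jaw": 1},
  {"slide": [15,-228,-120],"dr": [0,0,0],"jaw": 1},
  {"slide": [17,-270,-120],"dr": [0,0,0],"jaw": 1},
  {"slide": [20,-312,-120],"dr": [0,0,0],"jaw": 1},
  {"slide": [23,-354,-120],"dr": [0,0,0],"jaw": 1},
  {"slide": [26,-394,-120],"dr": [0,0,0],"jaw": 1},
  {"slide": [28,-430,-120],"dr": [0,0,0],"jaw": 1},
  {"slide": [30,-458,-120],"dr": [0,0,0],"jaw": 1},
  {"slide": [31,-476,-120],"dr": [0,0,0],"jaw": 1},
  {"slide": [31,-483,-120],"dr": [0,0,0],"jaw": 1},
  {"slide": [31,-483,-120],"dr": [0,0,0],"jaw": 1},
], force=30)

```text
t: 12.8
tool_pos: [0.6047, 0.2829, 0.3434]
orientation: [3.141, 0.001, -0.003]
force: [-0.5, -0.4, -4.1]
opening: 0.0378
gripper_force: 30.0
```

```bash
python3 chk.py .605 .283 B .042
```

```text
t 12.8 grasp [0.6045 0.2828 0.1764] slide [  0.7  -0.3 113.9] open 0.03783287894877722 F [-0.5 -0.4 -4.1]
[-1.6e-03 -9.0e-04 -1.0e+00]
wrist 5164 [[0.602, 0.2429, 0.1215], [0.6449, 0.3226, 0.1532]] mid [0.6234 0.2827]
side 645 [[0.5627, 0.2438, 0.1196], [0.6328, 0.323, 0.1532]] mid [0.5978 0.2834]
scene 748 [[0.5658, 0.2383, 0.1198], [0.6474, 0.3141, 0.1516]] mid [0.6066 0.2762]
```

servo_tool([
  {"slide": [0,0,20],"dr": [0,0,0],"jaw": 1},
  {"slide": [0,0,50],"dr": [0,0,0],"jaw": 1},
  {"slide": [0,0,75],"dr": [0,0,0],"jaw": 1},
  {"slide": [0,0,93],"dr": [0,0,0],"jaw": 1},
  {"slide": [0,0,103],"dr": [0,0,0],"jaw": 1},
  {"slide": [0,0,109],"dr": [0,0,0],"jaw": 1},
  {"slide": [0,0,112],"dr": [0,0,0],"jaw": 1},
  {"slide": [0,0,114],"dr": [0,0,0],"jaw": 1},
  {"slide": [0,0,114],"dr": [0,0,0],"jaw": 1},
  {"slide": [0,0,114],"dr": [0,0,0],"jaw": 1},
], force=30)

```text
t: 13.95
tool_pos: [0.6054, 0.2828, 0.2317]
orientation: [-3.141, 0.0, -0.002]
force: [-0.0, 0.3, -4.7]
opening: 0.0375
gripper_force: 30.0
```

```bash
python3 - <<'E'
from h import *
go(.605,.283,.0612)
E
```

```text
t 13.95 grasp [0.6057 0.2828 0.0647] slide [-0.7 -0.2  3.5] open 0.03751301755829728 F [-0.   0.3 -4.7]
```

servo_tool([
  {"slide": [0,0,2],"dr": [0,0,0],"jaw": 1},
  {"slide": [0,0,3],"dr": [0,0,0],"jaw": 1},
  {"slide": [0,0,4],"dr": [0,0,0],"jaw": 1},
  {"slide": [0,0,4],"dr": [0,0,0],"jaw": 1},
  {"slide": [0,0,4],"dr": [0,0,0],"jaw": 0},
  {"slide": [0,0,4],"dr": [0,0,0],"jaw": 0},
  {"slide": [0,0,4],"dr": [0,0,0],"jaw": 0},
  {"slide": [0,0,4],"dr": [0,0,0],"jaw": 0},
  {"slide": [0,0,4],"dr": [0,0,0],"jaw": 0},
  {"slide": [0,0,4],"dr": [0,0,0],"jaw": 0},
  {"slide": [0,0,4],"dr": [0,0,0],"jaw": 0},
  {"slide": [0,0,0],"dr": [0,0,0],"jaw": 0},
  {"slide": [0,0,-30],"dr": [0,0,0],"jaw": 0},
  {"slide": [0,0,-70],"dr": [0,0,0],"jaw": 0},
  {"slide": [0,0,-110],"dr": [0,0,0],"jaw": 0},
  {"slide": [0,0,-120],"dr": [0,0,0],"jaw": 0},
  {"slide": [0,0,-120],"dr": [0,0,0],"jaw": 0},
])

```text
t: 15.65
tool_pos: [0.6059, 0.2829, 0.3543]
orientation: [-3.139, 0.0, -0.009]
force: [0.1, 0.5, -0.0]
opening: 0.0928
gripper_force: 0.0
```

```bash
python3 seat.py .605 .283 B .042 .456 -.3235
```

```text
t 15.65 grasp [0.6068 0.2832 0.1873] slide [-150.7  606.8    5.3] open 0.09282273217158248 F [ 0.1  0.5 -0. ]
wrist top 1123 mid [0.6054 0.2829] ext [0.0351 0.035  0.0079] zmed 0.0793
wrist cool 2162 mid [0.6052 0.2828] ext [0.0766 0.078  0.0093] zmed 0.0322
side top 154 mid [0.6042 0.2842] ext [0.0355 0.0363 0.0082] zmed 0.0783
side cool 385 mid [0.6045 0.2825] ext [0.0793 0.0783 0.0117] zmed 0.0315
scene top 150 mid [0.6059 0.2811] ext [0.0344 0.0362 0.009 ] zmed 0.0786
scene cool 406 mid [0.6055 0.2775] ext [0.0799 0.073  0.0121] zmed 0.0323
```

B is seated, with its top at 79 mm. On to C.

servo_tool([
  {"slide": [-10,40,0],"dr": [0,0,0],"jaw": 0},
  {"slide": [-21,84,0],"dr": [0,0,0],"jaw": 0},
  {"slide": [-32,129,0],"dr": [0,0,0],"jaw": 0},
  {"slide": [-43,174,0],"dr": [0,0,0],"jaw": 0},
  {"slide": [-54,219,0],"dr": [0,0,0],"jaw": 0},
  {"slide": [-66,264,0],"dr": [0,0,0],"jaw": 0},
  {"slide": [-77,309,0],"dr": [0,0,0],"jaw": 0},
  {"slide": [-88,354,0],"dr": [0,0,0],"jaw": 0},
  {"slide": [-99,399,0],"dr": [0,0,0],"jaw": 0},
  {"slide": [-110,444,0],"dr": [0,0,0],"jaw": 0},
  {"slide": [-121,489,0],"dr": [0,0,0],"jaw": 0},
  {"slide": [-133,534,0],"dr": [0,0,0],"jaw": 0},
  {"slide": [-143,577,0],"dr": [0,0,0],"jaw": 0},
  {"slide": [-150,606,0],"dr": [0,0,0],"jaw": 0},
  {"slide": [-150,606,0],"dr": [0,0,0],"jaw": 0},
  {"slide": [-150,606,0],"dr": [0,0,0],"jaw": 0},
  {"slide": [-150,606,0],"dr": [0,0,0],"jaw": 0},
])

```text
t: 17.5
tool_pos: [0.455, -0.3223, 0.3494]
orientation: [-3.14, -0.001, 0.003]
force: [0.3, -0.2, -0.3]
opening: 0.0929
gripper_force: 0.0
```

```bash
python3 top.py .456 -.323 .056
```

```text
t 17.5 grasp [ 0.4547 -0.322   0.1824] slide [  1.5   1.3 126.4] open 0.09287629513611015 F [ 0.3 -0.2 -0.3]
[[1.0, 0.0004, -0.0017], [0.0004, -1.0, 0.0019], [-0.0017, -0.002, -1.0]]
796 mid [ 0.4548 -0.3231] ext [0.02979477 0.02917789 0.0057663 ] z 0.07533707374231904
t 17.55 grasp [ 0.455  -0.3219  0.1828] slide [-1.000e-01  1.400e+00  1.268e+02] open 0.09290830007059676 F [ 0.7  0.1 -0.3]
```

servo_tool([
  {"slide": [0,1,40],"dr": [0,0,0],"jaw": 0},
  {"slide": [0,1,80],"dr": [0,0,0],"jaw": 0},
  {"slide": [0,1,112],"dr": [0,0,0],"jaw": 0},
  {"slide": [0,1,126],"dr": [0,0,0],"jaw": 0},
  {"slide": [0,1,126],"dr": [0,0,0],"jaw": 0},
  {"slide": [0,1,126],"dr": [0,0,0],"jaw": 0},
  {"slide": [0,1,126],"dr": [0,0,0],"jaw": 1},
  {"slide": [0,1,126],"dr": [0,0,0],"jaw": 1},
  {"slide": [0,1,126],"dr": [0,0,0],"jaw": 1},
  {"slide": [0,1,126],"dr": [0,0,0],"jaw": 1},
  {"slide": [0,1,126],"dr": [0,0,0],"jaw": 1},
  {"slide": [0,1,126],"dr": [0,0,0],"jaw": 1},
  {"slide": [0,1,126],"dr": [0,0,0],"jaw": 1},
  {"slide": [0,1,126],"dr": [0,0,0],"jaw": 1},
  {"slide": [0,1,126],"dr": [0,0,0],"jaw": 1},
  {"slide": [0,1,126],"dr": [0,0,0],"jaw": 1},
  {"slide": [0,1,126],"dr": [0,0,0],"jaw": 1},
], force=30)

```text
t: 19.25
tool_pos: [0.455, -0.3243, 0.2246]
orientation: [-3.141, 0.0, 0.0]
force: [0.7, 0.4, 0.2]
opening: 0.0311
gripper_force: 30.0
```

```bash
python3 - <<'E'
from h import *
print(go(.615,.121,.18).as_matrix()[:,2]);print(read_state()['gripper_force'])
E
```

```text
t 19.25 grasp [ 0.4549 -0.3243  0.0576] slide [ 160.  -445.3 -122.3] open 0.031113831794666424 F [0.7 0.4 0.2]
[-1.63280412e-04  2.64698883e-04 -9.99999952e-01]
29.999394714832306
```

servo_tool([
  {"slide": [0,0,-20],"dr": [0,0,0],"jaw": 1},
  {"slide": [0,0,-50],"dr": [0,0,0],"jaw": 1},
  {"slide": [0,0,-85],"dr": [0,0,0],"jaw": 1},
  {"slide": [0,0,-115],"dr": [0,0,0],"jaw": 1},
  {"slide": [3,-9,-120],"dr": [0,0,0],"jaw": 1},
  {"slide": [10,-28,-120],"dr": [0,0,0],"jaw": 1},
  {"slide": [21,-58,-120],"dr": [0,0,0],"jaw": 1},
  {"slide": [34,-95,-120],"dr": [0,0,0],"jaw": 1},
  {"slide": [48,-134,-120],"dr": [0,0,0],"jaw": 1},
  {"slide": [62,-173,-120],"dr": [0,0,0],"jaw": 1},
  {"slide": [76,-212,-120],"dr": [0,0,0],"jaw": 1},
  {"slide": [90,-251,-120],"dr": [0,0,0],"jaw": 1},
  {"slide": [104,-290,-120],"dr": [0,0,0],"jaw": 1},
  {"slide": [118,-329,-120],"dr": [0,0,0],"jaw": 1},
  {"slide": [131,-366,-120],"dr": [0,0,0],"jaw": 1},
  {"slide": [143,-399,-120],"dr": [0,0,0],"jaw": 1},
  {"slide": [153,-426,-120],"dr": [0,0,0],"jaw": 1},
  {"slide": [158,-440,-120],"dr": [0,0,0],"jaw": 1},
  {"slide": [160,-445,-120],"dr": [0,0,0],"jaw": 1},
  {"slide": [160,-445,-120],"dr": [0,0,0],"jaw": 1},
], force=30)

```text
t: 21.25
tool_pos: [0.6148, 0.1206, 0.3437]
orientation: [3.141, 0.001, -0.002]
force: [-0.0, -0.6, -2.8]
opening: 0.0318
gripper_force: 30.0
```

```bash
python3 chk.py .615 .121 C .032
```

```text
t 21.25 grasp [0.6146 0.1205 0.1767] slide [  0.6  -0.5 114.2] open 0.03180003925071825 F [-0.  -0.6 -2.8]
[-1.5e-03 -5.0e-04 -1.0e+00]
wrist 3099 [[0.6164, 0.0908, 0.1205], [0.6457, 0.1505, 0.1541]] mid [0.631  0.1206]
side 343 [[0.5821, 0.0916, 0.1196], [0.637, 0.1517, 0.1531]] mid [0.6096 0.1216]
scene 492 [[0.5878, 0.0871, 0.1204], [0.6468, 0.143, 0.1535]] mid [0.6173 0.1151]
```

servo_tool([
  {"slide": [0,0,20],"dr": [0,0,0],"jaw": 1},
  {"slide": [0,0,50],"dr": [0,0,0],"jaw": 1},
  {"slide": [0,0,75],"dr": [0,0,0],"jaw": 1},
  {"slide": [0,0,93],"dr": [0,0,0],"jaw": 1},
  {"slide": [0,0,103],"dr": [0,0,0],"jaw": 1},
  {"slide": [0,0,109],"dr": [0,0,0],"jaw": 1},
  {"slide": [0,0,112],"dr": [0,0,0],"jaw": 1},
  {"slide": [0,0,114],"dr": [0,0,0],"jaw": 1},
  {"slide": [0,0,114],"dr": [0,0,0],"jaw": 1},
  {"slide": [0,0,114],"dr": [0,0,0],"jaw": 1},
], force=30)

```text
t: 22.4
tool_pos: [0.6154, 0.1206, 0.2316]
orientation: [-3.141, 0.0, -0.002]
force: [-0.1, -0.2, -1.6]
opening: 0.0316
gripper_force: 30.0
```

```bash
python3 - <<'E'
from h import *
go(.615,.121,.0612)
E
```

```text
t 22.4 grasp [0.6157 0.1207 0.0646] slide [-0.7 -0.3  3.4] open 0.0315892134741675 F [-0.1 -0.2 -1.6]
```

servo_tool([
  {"slide": [0,0,2],"dr": [0,0,0],"jaw": 1},
  {"slide": [0,0,3],"dr": [0,0,0],"jaw": 1},
  {"slide": [0,0,4],"dr": [0,0,0],"jaw": 1},
  {"slide": [0,0,4],"dr": [0,0,0],"jaw": 1},
  {"slide": [0,0,4],"dr": [0,0,0],"jaw": 0},
  {"slide": [0,0,4],"dr": [0,0,0],"jaw": 0},
  {"slide": [0,0,4],"dr": [0,0,0],"jaw": 0},
  {"slide": [0,0,4],"dr": [0,0,0],"jaw": 0},
  {"slide": [0,0,4],"dr": [0,0,0],"jaw": 0},
  {"slide": [0,0,4],"dr": [0,0,0],"jaw": 0},
  {"slide": [0,0,4],"dr": [0,0,0],"jaw": 0},
  {"slide": [0,0,0],"dr": [0,0,0],"jaw": 0},
  {"slide": [0,0,-30],"dr": [0,0,0],"jaw": 0},
  {"slide": [0,0,-70],"dr": [0,0,0],"jaw": 0},
  {"slide": [0,0,-110],"dr": [0,0,0],"jaw": 0},
  {"slide": [0,0,-120],"dr": [0,0,0],"jaw": 0},
  {"slide": [0,0,-120],"dr": [0,0,0],"jaw": 0},
])

```text
t: 24.1
tool_pos: [0.6159, 0.1207, 0.3541]
orientation: [-3.141, 0.0, -0.009]
force: [-0.6, -1.0, -1.1]
opening: 0.0931
gripper_force: 0.0
```

```bash
python3 seat.py .615 .121 C .032 .4465 -.0605
```

```text
t 24.1 grasp [0.6169 0.1208 0.1871] slide [-170.4  181.3    6.1] open 0.09311709053116424 F [-0.6 -1.  -1.1]
wrist top 805 mid [0.6155 0.121 ] ext [0.0301 0.0285 0.0077] zmed 0.0793
wrist cool 1041 mid [0.6175 0.121 ] ext [0.0553 0.0601 0.0101] zmed 0.0323
side top 85 mid [0.6143 0.121 ] ext [0.0298 0.0297 0.0094] zmed 0.0787
side cool 182 mid [0.6149 0.1205] ext [0.0608 0.062  0.0134] zmed 0.0322
scene top 135 mid [0.6167 0.1191] ext [0.0289 0.0305 0.0093] zmed 0.0789
scene cool 269 mid [0.6159 0.1177] ext [0.0601 0.057  0.0129] zmed 0.0322
```

C is seated. On to D.

servo_tool([
  {"slide": [-25,27,0],"dr": [0,0,0],"jaw": 0},
  {"slide": [-55,59,0],"dr": [0,0,0],"jaw": 0},
  {"slide": [-86,92,0],"dr": [0,0,0],"jaw": 0},
  {"slide": [-117,125,0],"dr": [0,0,0],"jaw": 0},
  {"slide": [-147,157,0],"dr": [0,0,0],"jaw": 0},
  {"slide": [-170,181,0],"dr": [0,0,0],"jaw": 0},
  {"slide": [-170,181,0],"dr": [0,0,0],"jaw": 0},
  {"slide": [-170,181,0],"dr": [0,0,0],"jaw": 0},
  {"slide": [-170,181,0],"dr": [0,0,0],"jaw": 0},
])

```text
t: 25.15
tool_pos: [0.4453, -0.0599, 0.3498]
orientation: [-3.141, -0.0, 0.002]
force: [0.2, 0.1, -0.6]
opening: 0.0931
gripper_force: 0.0
```

```bash
python3 top.py .4465 -.0605 .056
```

```text
t 25.15 grasp [ 0.445  -0.0598  0.1828] slide [  1.6   0.8 126.8] open 0.09309651820351246 F [ 0.2  0.1 -0.6]
[[1.0, 0.0, -0.0013], [0.0, -1.0, 0.0008], [-0.0013, -0.0008, -1.0]]
531 mid [ 0.4465 -0.0596] ext [0.0240127  0.02432061 0.00612031] z 0.07531024633566209
t 25.2 grasp [ 0.4453 -0.0597  0.1831] slide [  1.4   0.  127.1] open 0.09309852573033096 F [-0.4 -0.7  0.5]
```

servo_tool([
  {"slide": [1,0,40],"dr": [0,0,0],"jaw": 0},
  {"slide": [1,0,80],"dr": [0,0,0],"jaw": 0},
  {"slide": [1,0,112],"dr": [0,0,0],"jaw": 0},
  {"slide": [1,0,126],"dr": [0,0,0],"jaw": 0},
  {"slide": [1,0,126],"dr": [0,0,0],"jaw": 0},
  {"slide": [1,0,126],"dr": [0,0,0],"jaw": 0},
  {"slide": [1,0,126],"dr": [0,0,0],"jaw": 1},
  {"slide": [1,0,126],"dr": [0,0,0],"jaw": 1},
  {"slide": [1,0,126],"dr": [0,0,0],"jaw": 1},
  {"slide": [1,0,126],"dr": [0,0,0],"jaw": 1},
  {"slide": [1,0,126],"dr": [0,0,0],"jaw": 1},
  {"slide": [1,0,126],"dr": [0,0,0],"jaw": 1},
  {"slide": [1,0,126],"dr": [0,0,0],"jaw": 1},
  {"slide": [1,0,126],"dr": [0,0,0],"jaw": 1},
  {"slide": [1,0,126],"dr": [0,0,0],"jaw": 1},
  {"slide": [1,0,126],"dr": [0,0,0],"jaw": 1},
  {"slide": [1,0,126],"dr": [0,0,0],"jaw": 1},
  {"slide": [1,0,126],"dr": [0,0,0],"jaw": 1},
], force=30)

```text
t: 27.0
tool_pos: [0.446, -0.0604, 0.2246]
orientation: [-3.142, 0.0, 0.0]
force: [-0.7, -0.0, -1.1]
opening: 0.0256
gripper_force: 30.0
```

```bash
python3 - <<'E'
from h import *
print(go(.462,.2902,.18).as_matrix()[:,2]);print(read_state()['gripper_force'])
E
```

```text
t 27.0 grasp [ 0.4459 -0.0604  0.0576] slide [  16.  -350.6 -122.4] open 0.025593658563604814 F [-0.7 -0.  -1.1]
[-2.37699884e-04  5.23220537e-05 -9.99999970e-01]
29.981167316436768
```

servo_tool([
  {"slide": [0,0,-20],"dr": [0,0,0],"jaw": 1},
  {"slide": [0,0,-50],"dr": [0,0,0],"jaw": 1},
  {"slide": [0,0,-85],"dr": [0,0,0],"jaw": 1},
  {"slide": [0,0,-115],"dr": [0,0,0],"jaw": 1},
  {"slide": [0,-8,-120],"dr": [0,0,0],"jaw": 1},
  {"slide": [1,-25,-120],"dr": [0,0,0],"jaw": 1},
  {"slide": [2,-52,-120],"dr": [0,0,0],"jaw": 1},
  {"slide": [4,-86,-120],"dr": [0,0,0],"jaw": 1},
  {"slide": [6,-122,-120],"dr": [0,0,0],"jaw": 1},
  {"slide": [7,-158,-120],"dr": [0,0,0],"jaw": 1},
  {"slide": [9,-194,-120],"dr": [0,0,0],"jaw": 1},
  {"slide": [11,-230,-120],"dr": [0,0,0],"jaw": 1},
  {"slide": [12,-265,-120],"dr": [0,0,0],"jaw": 1},
  {"slide": [14,-298,-120],"dr": [0,0,0],"jaw": 1},
  {"slide": [15,-325,-120],"dr": [0,0,0],"jaw": 1},
  {"slide": [16,-343,-120],"dr": [0,0,0],"jaw": 1},
  {"slide": [16,-350,-120],"dr": [0,0,0],"jaw": 1},
  {"slide": [16,-350,-120],"dr": [0,0,0],"jaw": 1},
  {"slide": [16,-350,-120],"dr": [0,0,0],"jaw": 1},
], force=30)

```text
t: 28.9
tool_pos: [0.4621, 0.2888, 0.3443]
orientation: [3.141, -0.001, -0.001]
force: [0.1, 0.1, -1.3]
opening: 0.0257
gripper_force: 30.0
```

```bash
python3 chk.py .462 .2902 D .022
```

```text
t 28.9 grasp [0.462  0.2887 0.1773] slide [  0.   -1.6 114.8] open 0.025730467778654224 F [ 0.1  0.1 -1.3]
[-6.e-04 -8.e-04 -1.e+00]
wrist 1614 [[0.4649, 0.2685, 0.1211], [0.4839, 0.3098, 0.1553]] mid [0.4744 0.2891]
side 238 [[0.4406, 0.2703, 0.1196], [0.4731, 0.3108, 0.1547]] mid [0.4568 0.2906]
scene 223 [[0.4466, 0.2646, 0.1206], [0.4853, 0.3024, 0.154]] mid [0.466  0.2835]
```

servo_tool([
  {"slide": [0,-1,20],"dr": [0,0,0],"jaw": 1},
  {"slide": [0,-1,50],"dr": [0,0,0],"jaw": 1},
  {"slide": [0,-1,75],"dr": [0,0,0],"jaw": 1},
  {"slide": [0,-1,93],"dr": [0,0,0],"jaw": 1},
  {"slide": [0,-1,103],"dr": [0,0,0],"jaw": 1},
  {"slide": [0,-1,109],"dr": [0,0,0],"jaw": 1},
  {"slide": [0,-1,112],"dr": [0,0,0],"jaw": 1},
  {"slide": [0,-1,114],"dr": [0,0,0],"jaw": 1},
  {"slide": [0,-1,114],"dr": [0,0,0],"jaw": 1},
  {"slide": [0,-1,114],"dr": [0,0,0],"jaw": 1},
], force=30)

```text
t: 30.05
tool_pos: [0.4624, 0.2908, 0.2315]
orientation: [-3.141, 0.0, -0.002]
force: [-0.2, 0.3, -1.7]
opening: 0.0255
gripper_force: 30.0
```

```bash
python3 - <<'E'
from h import *
go(.462,.290,.0612)
E
```

```text
t 30.05 grasp [0.4626 0.2909 0.0645] slide [-0.6  0.9  3.3] open 0.025502008451476127 F [-0.2  0.3 -1.7]
```

servo_tool([
  {"slide": [0,0,2],"dr": [0,0,0],"jaw": 1},
  {"slide": [0,0,3],"dr": [0,0,0],"jaw": 1},
  {"slide": [0,0,4],"dr": [0,0,0],"jaw": 1},
  {"slide": [0,0,4],"dr": [0,0,0],"jaw": 1},
  {"slide": [0,0,4],"dr": [0,0,0],"jaw": 0},
  {"slide": [0,0,4],"dr": [0,0,0],"jaw": 0},
  {"slide": [0,0,4],"dr": [0,0,0],"jaw": 0},
  {"slide": [0,0,4],"dr": [0,0,0],"jaw": 0},
  {"slide": [0,0,4],"dr": [0,0,0],"jaw": 0},
  {"slide": [0,0,4],"dr": [0,0,0],"jaw": 0},
  {"slide": [0,0,4],"dr": [0,0,0],"jaw": 0},
  {"slide": [0,0,0],"dr": [0,0,0],"jaw": 0},
  {"slide": [0,0,-30],"dr": [0,0,0],"jaw": 0},
  {"slide": [0,0,-70],"dr": [0,0,0],"jaw": 0},
  {"slide": [0,0,-110],"dr": [0,0,0],"jaw": 0},
  {"slide": [0,0,-120],"dr": [0,0,0],"jaw": 0},
  {"slide": [0,0,-120],"dr": [0,0,0],"jaw": 0},
])

```text
t: 31.75
tool_pos: [0.4629, 0.291, 0.3537]
orientation: [-3.139, 0.0, -0.007]
force: [0.1, -0.1, 0.6]
opening: 0.0927
gripper_force: 0.0
```

```bash
python3 seat.py .462 .290 D .022 .4465 -.0605
```

```text
t 31.75 grasp [0.4636 0.2914 0.1867] slide [-17.1 351.9   5.8] open 0.0926672959546731 F [ 0.1 -0.1  0.6]
wrist top 541 mid [0.463  0.2913] ext [0.0242 0.0235 0.0081] zmed 0.0794
wrist cool 380 mid [0.4672 0.291 ] ext [0.0335 0.0422 0.0129] zmed 0.033
side top 90 mid [0.4618 0.292 ] ext [0.0239 0.0239 0.0083] zmed 0.0785
side cool 98 mid [0.4622 0.292 ] ext [0.0405 0.0389 0.0129] zmed 0.0314
scene top 64 mid [0.4647 0.2886] ext [0.0238 0.0251 0.0088] zmed 0.0786
scene cool 94 mid [0.4633 0.2881] ext [0.0424 0.0389 0.013 ] zmed 0.032
```

View pics/D_scene_seat.png

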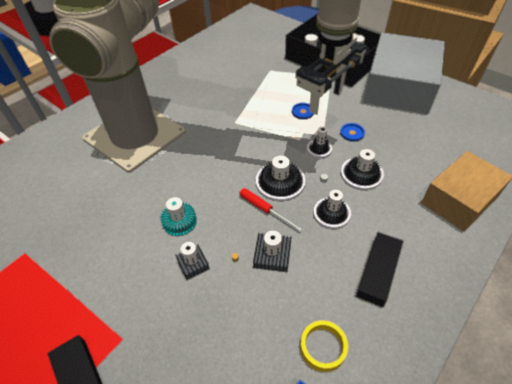

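The picture shows all four round heads upright in their nests: A (280,178), B (363,170), C (333,208), D (319,145). The squares are undisturbed at (272,250) and (192,258), and the gripper is clear.

```bash
python3 -c "
from plant import *
print(close_job())"
```

```text
the job is handed in; nothing more can be done
None
```

All four round heads are seated upright in their own nests, largest to smallest; the square heads stayed where they were, and the job was handed in at about 32 s (no verdict came back).

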